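# Dismantle a consolidation cell after the test

## Task

The consolidation test on the cured soil-cement specimen is finished, so take the stack on the cell base apart: put the loading cap in the rectangular tray, the small porous disc in the small round pan, the brass ring with its specimen on the balance pan, and the large porous disc in the large round pan. Set each piece down flat and right way up in the middle of its place without dropping it. Leave the dial gauge where it lies.

Things in the scene. Friction and masses are not known exactly. Their poses are not given: they have to be found in the camera images.
- cell_base: Cell base, fixed: aluminium disc 120 mm across, 22 mm high, with a raised round seat in the middle (66 mm across, top 26 mm above the bench) and a brass nipple 36 mm out of its side along its +x. Origin: centre of its underside; z up. The loose stack stands on the seat, centred to 1 to 2 mm; bottom to top: large disc, ring, small disc, cap; its top is 94 mm above the bench.
- cap: Loading cap, stainless steel, topmost in the stack: a flange 38 mm in diameter and 8 mm thick with a row of small holes, and on it a central boss 22 mm in diameter and 16 mm high to grip; 24 mm high in all, about 110 g. Origin: centre of its underside; z up through the boss. Place: the rectangular tray.
- small_disc: Small (upper) porous disc, pale cream-grey sintered stone, 48 mm in diameter and 12 mm thick, about 40 g, second from the top. Origin: centre of its underside; z up. Place: the small round pan.
- ring: Brass specimen ring filled with the hard brown soil-cement specimen, one rigid piece: 57 mm outer diameter, 20 mm high, about 180 g, third from the top. Origin: centre of its underside; z up. Place: the pan of the balance.
- large_disc: Large (lower) porous disc, pale cream-grey sintered stone, 66 mm in diameter and 12 mm thick, about 75 g, lowest in the stack, on the seat of the cell base. Origin: centre of its underside; z up. Place: the large round pan.
- tray: Rectangular white enamel tray with a blue rim, fixed: 130 mm along its x, 170 mm along its y, walls 3 mm thick and 16 mm high, inner floor 3 mm above the bench. Origin: centre of its underside on the bench; z up.
- small_pan: Small round stainless pan, fixed: 132 mm across the rim, 14 mm high, wall 2.5 mm leaning slightly outwards (about 121 mm across inside at the floor), inner floor 3 mm above the bench. Origin: centre of its underside on the bench; z up.
- balance: Laboratory balance in a cream case, fixed. Round steel pan 110 mm across, no rim, its flat top 62 mm above the bench. Origin: on the bench straight under the pan's centre; z up. The case (52 mm high, 160 mm wide along its y) reaches 120 mm to its -x side (display, keys) and 70 mm to its +x side.
- large_pan: Large round stainless pan, fixed: 172 mm across the rim, 14 mm high, wall 2.5 mm leaning slightly outwards (about 161 mm across inside at the floor), inner floor 3 mm above the bench. Origin: centre of its underside on the bench; z up.
- dial_gauge: Dial gauge lying loose on the bench, face up: round steel case 56 mm in diameter and 18 mm high with a white dial; its stem sticks 80 mm out from the centre along its own +x and is about 8 mm thick; a short knob on the other side. Origin: centre of the case's underside; z up. It stays where it lies.
Not all that is in view belongs to the job. What is shaped like the large_disc but green or purple is not meant.

How it is judged:
By the outcome, as a careful person would: the job done as asked, in the order asked, and still so for the second after the job is handed in, with the robot touching nothing.
It also fails if it takes over 112 s, if anything falls off the work surface, if the arm or the gripper's body presses on something with over 40 N, if the wrist force passes 120 N, or if a joint passes its speed limit or range.

## Robot

A 7-joint arm with a two-finger parallel gripper is mounted at the origin on the work surface. World frame = base frame: x ahead of the robot, y to its left, z up, the work surface at z = 0. Lengths are in m, angles in rad, forces in N, time in s.
With the tool pointing down it reaches from about 0.4 to 0.9 m from the base axis. Payload 5.5 kg.
Tool frame: the origin (TCP) lies midway between the tips of the shut fingers; the grasp point (between the pads) lies 19 mm behind it; z points along the fingers, y is the line along which they close (so a half turn about z gives the same grasp; the last joint's range is limited). The gripper opens to 85 mm and grips with 20 to 120 N. Pads are 22 mm wide; open, the fingers measure 114 mm over their backs; the gripper's body (76 mm by 85 mm) begins 54 mm behind the grasp point. The pads swing forward as they close: fully open they stand 13 mm farther back than shut.
Start: joints at [-1.007, 0.501, -0.427, 1.55, 0.221, 1.138, -0.21], TCP at [0.193, 0.621, 0.231] pointing down, gripper open.
Joint ranges: [-2.88, 2.88], [-0.31, 2.03], [-1.54, 1.56], [0.2, 2.42], [-1.41, 4.55], [0.19, 2.02], [-2.57, 2.57]. Speed limits (rad/s): [2.57, 2.57, 3.14, 3.14, 3.14, 3.14, 3.14].

## Interface

Orientations are given as a unit quaternion [x, y, z, w].
In Python, from station import read_state, cams, env gives the robot as it stands.
- The arm moves only by the shell command python3 -m handwheel 'ROWS' [FORCE]. ROWS is JSON, one flat list of numbers, 7 for each row, row after row: the shift along the tool's x, y, z in cm, then the turn, a rotation vector about the tool's x, y, z in degrees, then the finger opening in cm, from 0 to 8.54. A call has 1 to 20 rows; each row is the pose to reach, as a shift and turn from the pose commanded when the call began, along the tool's axes at that moment; what a row does not reach only later rows make up. A row lasts 1/12 s, in which the tool goes at most 41.7 mm and 7.16 degrees, less where a joint would pass 70% of its speed; a pose out of reach is approached as far as the arm can. A call with a gripper value outside its range is refused whole. The fingers move at their own pace and stop on an object; FORCE is the grip in N (left out, the last holds). Time passes only in rows, so rows that repeat a pose let the fingers close. It gives the time, the measured TCP pose, the force, the opening and the grip force at its end, in the units of the state.
- read_state(): the state, without advancing time (a new reading comes with each control period).
- cams.read_camera(name): name is "scene" or "side" or "wrist"; returns the picture (480x640x3 uint8, red, green, blue); there is no depth.
- cams.calibration(name): a dict with "fx", "fy", "cx", "cy" (pixels), "view" (4x4, takes a point from world to camera coordinates); the wrist camera has in their place "hand_eye" (4x4, takes a point from camera to tool coordinates, whose origin is the TCP and whose axes are the flange's). Camera axes: x right, y down, z forward; pixel columns grow to the right and rows downward; lengths in m; the calibration is good to about 2 mm. The wrist camera is an equidistant fisheye: a pixel r from the principal point sees the ray r / f radians off the axis. A picture is of the moment at which its call begins: read the wrist's pose just before it. calibration takes no time and is no camera call.
- env.finish_job(): hands the job in; it is judged then, once.
The state is a dict: "time": time; "joints": joint angles; "dq": joint speeds; "joint_torque": joint torques, N m; "tcp_pos": TCP position; "orientation": TCP orientation; "ft_force": force on the tool from outside, world axes, zero at the start; "moment": the same for the moment, N m; "width": finger opening in m; "finger_force": force on a finger pad.
Only numpy, scipy, OpenCV 4.12 (cv2) and the standard library are available. Lean on these libraries where they do the work, as an engineer would, in place of code of your own. Each camera call takes 0.05 s, during which the arm holds its last target. There are 200 camera calls.

## Working session

There is one attempt and no reset: what is moved stays moved. The work goes in short steps, Python scripts to look and compute and a shell command to move; the robot and the scene stay as the last step left them, time stands still between calls to the robot, and variables do not carry over. Pictures are saved under pics/ and viewed, at most 14 in all, crops included, and the job is handed in when it is done.

```bash
ls; mkdir -p pics
python3 - <<'E'
from station import read_state, cams, env
import cv2, numpy as np
s=read_state(); print(s)
for n in ["scene","side"]:
    c=cams.calibration(n); print(n,c)
    cv2.imwrite(f"pics/{n}0.png",cams.read_camera(n)[:,:,::-1])
print(cams.calibration("wrist"))
E
```

```text
pics
{'time': 0.0, 'joints': array([-1.0067851 ,  0.50185554, -0.42676776,  1.55146637,  0.22082085,
        1.13825869, -0.21029425]), 'dq': array([ 6.56724066e-04, -1.86855359e-05,  2.15548827e-04,  1.41905357e-03,
        4.36438985e-04, -4.35122049e-04,  2.86371259e-05]), 'joint_torque': array([-9.93732533e-05, -5.69503105e+01, -5.81608102e+00, -2.80936342e+01,
        1.05937390e-02,  1.21417054e-02,  1.69824244e-05]), 'tcp_pos': array([0.19244712, 0.62013701, 0.23024562]), 'orientation': array([ 1.49813378e-01,  9.88713822e-01, -9.50258239e-04, -1.67002852e-04]), 'ft_force': array([ 0.99698149, -0.38302279,  0.20409761]), 'moment': array([-0.02389164,  0.02960427, -0.00709579]), 'finger_force': 0.0, 'width': 0.0855323956743785}
scene {'fx': 554.958127511156, 'fy': 554.958127511156, 'cx': 320.7018380754896, 'cy': 242.9672022054898, 'view': array([[-0.27215273,  0.9622348 ,  0.006089  ,  0.06979447],
       [ 0.73942541,  0.21317568, -0.63859705, -0.31280279],
       [-0.61577833, -0.16929357, -0.76951721,  1.3805845 ],
       [ 0.        ,  0.        ,  0.        ,  1.        ]])}
side {'fx': 452.6463818245996, 'fy': 452.6463818245996, 'cx': 317.17228237145986, 'cy': 239.85632268711342, 'view': array([[ 0.87495945, -0.48386817,  0.01782004, -0.339614  ],
       [-0.36965814, -0.69130282, -0.62084883,  0.23001886],
       [ 0.31272804,  0.53663022, -0.78372775,  0.91312859],
       [ 0.        ,  0.        ,  0.        ,  1.        ]])}
{'fx': 371.64829954431775, 'fy': 371.64829954431775, 'cx': 318.54554539321504, 'cy': 235.51107438100445, 'hand_eye': array([[-1.34832328e-03, -9.64477496e-01, -2.64161582e-01,
         6.62177825e-02],
       [ 9.99998990e-01, -1.18191142e-03, -7.88891950e-04,
        -1.08911000e-03],
       [ 4.48652940e-04, -2.64162379e-01,  9.64478116e-01,
        -1.43598349e-01],
       [ 0.00000000e+00,  0.00000000e+00,  0.00000000e+00,
         1.00000000e+00]])}
```

View pics/scene0.png

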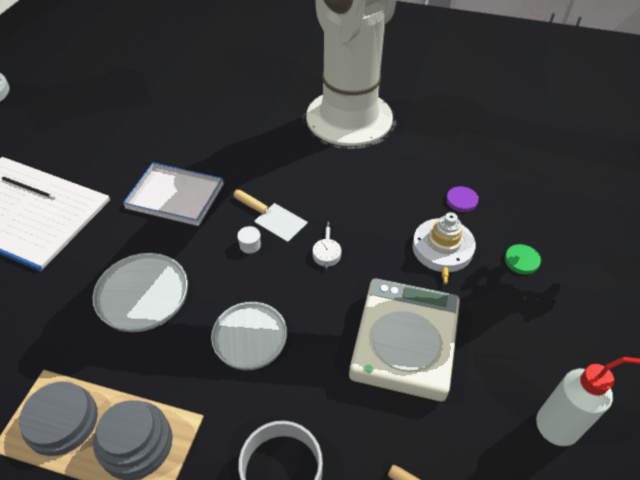

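View pics/side0.png

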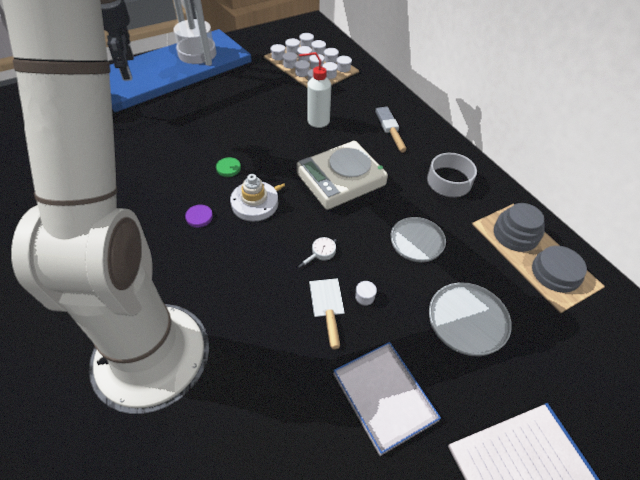

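Scene: stack on the cell base at (446,235). The tray is at (174,193), large pan (140,291), small pan (249,335), balance pan (406,341) and dial gauge (327,250). Decoys: the purple disc at (462,199) and green disc at (522,259). The side view agrees, with the stack at (254,190). Next I'll measure each place by contours projected to its plane.

```bash
cat > h.py <<'E'
import numpy as np, cv2
from scipy.spatial.transform import Rotation as R
from scipy.optimize import least_squares
from station import read_state, cams, env
def ray_plane(n,px,z):
    c=cams.calibration(n); V=c["view"]; px=np.atleast_2d(px).astype(float)
    d=np.c_[(px[:,0]-c["cx"])/c["fx"],(px[:,1]-c["cy"])/c["fy"],np.ones(len(px))]@V[:3,:3]
    o=-V[:3,:3].T@V[:3,3]
    return (o+d*((z-o[2])/d[:,2])[:,None])[:,:2]
def circ(p):
    for _ in range(8):
        f=lambda q:np.hypot(p[:,0]-q[0],p[:,1]-q[1])-q[2]
        r=least_squares(f,[*p.mean(0),.05],loss="soft_l1",f_scale=.002); e=abs(f(r.x)); p=p[e<max(.002,2*np.median(e))]
    return r.x, len(p)
def go(x,y,z):
    s=read_state(); Rm=R.from_quat(s["orientation"]).as_matrix()
    return np.round(100*Rm.T@(np.array([x,y,z])-s["tcp_pos"]),2)
def wrist_plane(px,z,pose):
    c=cams.calibration("wrist"); H=c["hand_eye"]; px=np.atleast_2d(px).astype(float)
    u=px-[c["cx"],c["cy"]]; r=np.hypot(*u.T); t=r/c["fx"]; k=np.sin(t)/np.maximum(r,1e-9)
    d=np.c_[u*k[:,None],np.cos(t)]; Rm=R.from_quat(pose[1]).as_matrix()
    d=d@(Rm@H[:3,:3]).T; o=pose[0]+Rm@H[:3,3]
    return (o+d*((z-o[2])/d[:,2])[:,None])[:,:2]
E
cat > m.py <<'E'
from h import *
S=[("tray",.016,(174,193),(386,397)),("small_pan",.014,(249,335),(418,240)),("large_pan",.014,(140,291),(470,318)),("balpan",.062,(406,341),(350,162)),("base",.022,(444,245),(255,200)),("gauge",.018,(327,250),(323,248))]
for n,i in (("scene",2),("side",3)):
    g=cv2.imread(f"pics/{n}0.png"); h=cv2.cvtColor(g,cv2.COLOR_BGR2GRAY)
    m=(h>60).astype(np.uint8)
    nl,L,st,_=cv2.connectedComponentsWithStats(m)
    for s in S:
        if s[0]=="balpan":
            e=cv2.Canny(h,40,100); x,y=s[i]; w=cv2.findNonZero(e[y-45:y+45,x-50:x+50])[:,0]+[x-50,y-45]
            print(n,s[0],circ(ray_plane(n,w,.062)));continue
        l=L[s[i][1],s[i][0]]; c=max(cv2.findContours((L==l).astype(np.uint8),0,1)[0],key=cv2.contourArea)[:,0] if l else None
        if l==0: print(n,s[0],"none");continue
        p=ray_plane(n,c,s[1])
        if s[0]=="tray":
            (cx,cy),wh,a=cv2.minAreaRect((p*1000).astype(np.float32)); print(n,"tray",cx,cy,wh,a)
        else: print(n,s[0],circ(p),st[l])
E
python3 m.py
```

```text
scene tray 374.1003723144531 -293.3133239746094 (181.6473846435547, 146.3523406982422) 89.01983642578125
scene small_pan (array([ 0.65393085, -0.01783243,  0.06733934]), 183) [ 211  301   76   69 4164]
scene large_pan (array([ 0.62240786, -0.24349201,  0.08768047]), 203) [  92  253   96   79 5926]
scene balpan (array([0.60410049, 0.25235815, 0.07177539]), 214)
scene base (array([0.36315237, 0.27930322, 0.0679403 ]), 64) [ 412  212   65   72 2967]
scene gauge (array([0.44324591, 0.06493581, 0.03349102]), 43) [312 221  30  47 791]
side tray 367.852783203125 -300.00299072265625 (172.9972381591797, 135.93557739257812) 88.76445007324219
side small_pan (array([ 0.65275526, -0.02323787,  0.06813572]), 111) [ 390  217   56   45 1980]
side large_pan (array([ 0.62075252, -0.24782966,  0.08659335]), 214) [ 429  282   83   74 4728]
side balpan (array([0.63993311, 0.27759026, 0.14199491]), 433)
side base (array([0.35473328, 0.27015546, 0.0679443 ]), 55) [ 230  173   55   49 1738]
side gauge (array([0.43352008, 0.05720742, 0.03310172]), 39) [298 237  38  30 556]
```

Run:
```python
from h import *
for n,(x,y) in (("scene",(406,341)),("side",(350,162))):
    g=cv2.imread(f"pics/{n}0.png").astype(int)
    # cream: R-B clearly positive ; steel: neutral
    d=g[:,:,2]-g[:,:,0]; m=((d<12)&(g.max(2)>60)).astype(np.uint8); m=cv2.morphologyEx(m,cv2.MORPH_OPEN,np.ones((3,3)))
    l=cv2.connectedComponents(m)[1]; L=l[y,x]; c=max(cv2.findContours((l==L).astype(np.uint8),0,1)[0],key=cv2.contourArea)[:,0]
    print(n,g[y,x],g[y+25,x+40],circ(ray_plane(n,c,.062)),cv2.boundingRect(c))
print(go(.359,.275,.20))
s=read_state(); print(s["tcp_pos"])
```

```text
scene [162 163 157] [240 246 246] (array([0.61960473, 0.24708604, 0.05511931]), 182) (372, 311, 68, 61)
side [172 169 162] [32 28 28] (array([0.61713545, 0.24092031, 0.06049681]), 78) (325, 140, 51, 41)
[-26.14 -28.03   3.08]
[0.19243999 0.62019828 0.23036137]
```

Run:
```python
from h import *
a=cv2.imread("pics/scene0.png")[290:400,340:470]; b=cv2.imread("pics/side0.png")[160:225,220:310]; c=cv2.imread("pics/side0.png")[130:215,285:395]
f=lambda i:cv2.resize(i,(390,290),interpolation=cv2.INTER_CUBIC)
d=cv2.imread("pics/scene0.png")[205:280,400:500]
cv2.imwrite("pics/crop1.png",np.vstack([np.hstack([f(a),f(c)]),np.hstack([f(d),f(b)])]))
```

```text
(no output)
```

View pics/crop1.png

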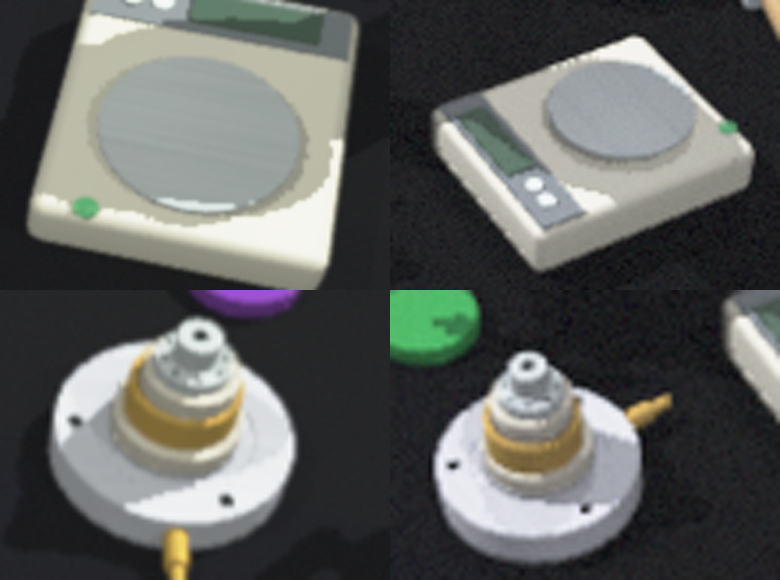

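The crop confirms cap, cream disc, brass ring and large cream disc on the base. The boss top is at scene ≈(451.3,216.6) and side ≈(251.6,177.3). Moving above it.

```bash
python3 -c "
from h import *
print(ray_plane('scene',(451.3,216.6),.094),ray_plane('side',(251.6,177.3),.094))"
python3 -m handwheel '[-3.9,-4.2,0.4,0,0,0,8.5,-7.8,-8.4,0.8,0,0,0,8.5,-11.7,-12.6,1.2,0,0,0,8.5,-15.6,-16.8,1.6,0,0,0,8.5,-19.5,-21,2,0,0,0,8.5,-23.4,-25,2.6,0,0,0,8.5,-26.1,-28,3,0,0,0,8.5,-26.1,-28,3,0,0,0,8.5,-26.1,-28,3,0,0,0,8.5,-26.1,-28,3,0,0,0,8.5,-26.1,-28,3,0,0,0,8.5,-26.1,-28,3,0,0,0,8.5,-26.1,-28,3,0,0,0,8.5]'
python3 - <<'E'
from h import *
s=read_state(); print(s["tcp_pos"],s["orientation"],s["joints"])
g=cams.read_camera("wrist"); cv2.imwrite("pics/w1.png",g[:,:,::-1])
np.savez("w1.npz",p=s["tcp_pos"],q=s["orientation"])
E
```

```text
[[0.355948   0.28220927]] [[0.35736881 0.27710783]]
time: 1.18
tcp_pos: [0.3583, 0.2775, 0.2014]
orientation: [0.149, 0.989, 0.0, -0.0]
ft_force: [0.5, -0.0, -0.2]
width: 0.0847
finger_force: 0.0
[0.35826292 0.2774906  0.20142024] [ 1.48997474e-01  9.88837474e-01  4.24357780e-04 -1.51791079e-04] [-0.43009006  0.16859059 -0.31490706  2.05866803  0.0642531   0.92300424
  0.49208964]
```

View pics/w1.png

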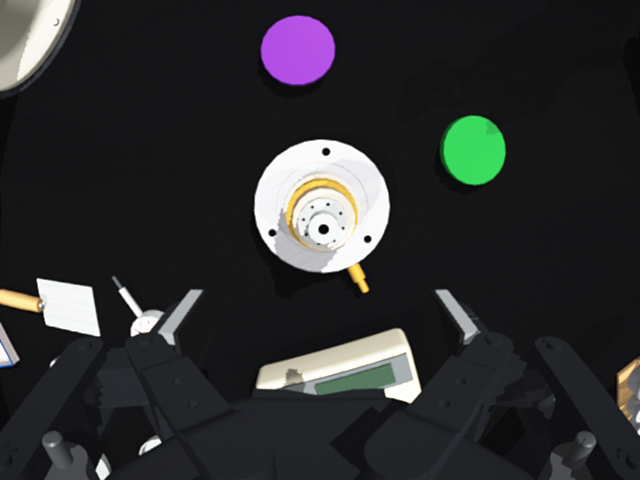

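Wrist view: stack centred, with the boss hole at (323.5,229) and the base disc around (321,206).

Run:
```python
from h import *
d=np.load("w1.npz"); P=(d["p"],d["q"])
print("boss",wrist_plane((323.5,229.3),.094,P))
g=cv2.imread("pics/w1.png"); m=(cv2.cvtColor(g,cv2.COLOR_BGR2GRAY)>60).astype(np.uint8)
l=cv2.connectedComponents(m)[1]; c=max(cv2.findContours((l==l[150,300]).astype(np.uint8),0,1)[0],key=cv2.contourArea)[:,0]
print("base",circ(wrist_plane(c,.022,P)))
x,y=wrist_plane((323.5,229.3),.094,P)[0]; print(go(x,y,.080))
```

```text
boss [[0.35701688 0.28023232]]
base (array([0.35571073, 0.27985476, 0.06061985]), 372)
[ 0.18  0.19 12.14]
```

```bash
python3 -m handwheel '[0.2,0.2,4,0,0,0,5,0.2,0.2,8,0,0,0,5,0.2,0.2,9,0,0,0,5,0.2,0.2,9,0,0,0,5,0.2,0.2,9,0,0,0,5,0.2,0.2,9,0,0,0,5]' 60; python3 -c "
from h import *
print(read_state()['tcp_pos'],go(.357,.2802,.080))"
```

```text
time: 1.73
tcp_pos: [0.3584, 0.2801, 0.1129]
orientation: [0.149, 0.989, 0.001, 0.001]
ft_force: [-0.0, 0.4, 0.7]
width: 0.0501
finger_force: 0.0
[0.35841187 0.28005021 0.11290752] [ 0.14 -0.03  3.29]
```

```bash
python3 -m handwheel '[0.1,0,2,0,0,0,5,0.1,0,3.3,0,0,0,5,0.1,0,3.3,0,0,0,5,0.1,0,3.3,0,0,0,5,0.1,0,3.3,0,0,0,1.5,0.1,0,3.3,0,0,0,1.5,0.1,0,3.3,0,0,0,1.5,0.1,0,3.3,0,0,0,1.5,0.1,0,3.3,0,0,0,1.5,0.1,0,3.3,0,0,0,1.5,0.1,0,3.3,0,0,0,1.5]' 50; python3 -c "
from h import *
print(read_state()['tcp_pos'],go(.357,.2802,.200))"
```

```text
time: 2.65
tcp_pos: [0.3576, 0.2797, 0.0799]
orientation: [0.15, 0.989, 0.001, 0.001]
ft_force: [-0.8, -0.7, 7.4]
width: 0.0197
finger_force: 48.6
[0.35764744 0.27968827 0.0798794 ] [  0.06   0.05 -12.01]
```

```bash
python3 -m handwheel '[0,0,-0.5,0,0,0,1.5,0,0,-2,0,0,0,1.5,0,0,-5,0,0,0,1.5,0,0,-9,0,0,0,1.5,0,0,-9,0,0,0,1.5,0,0,-9,0,0,0,1.5]'
python3 - <<'E'
from h import *
s=read_state(); print(s['tcp_pos'],s["width"],s["finger_force"])
for w in ((.40,.20,.17),(.45,.10,.17),(.47,0,.17),(.46,-.1,.17),(.43,-.2,.17),(.37,-.297,.17),(.37,-.297,.05)): print(go(*w))
g=cams.read_camera("wrist"); cv2.imwrite("pics/w2.png",g[:,:,::-1])
np.savez("w2.npz",p=s["tcp_pos"],q=s["orientation"])
E
```

```text
time: 3.15
tcp_pos: [0.3584, 0.2801, 0.1711]
orientation: [0.15, 0.989, 0.002, 0.002]
ft_force: [0.2, -0.8, -1.6]
width: 0.0201
finger_force: 49.0
[0.35836441 0.28013438 0.17107076] 0.020144037732818282 49.04368758201599
[-6.35 -6.42  0.1 ]
[-14.09 -14.49   0.09]
[-18.97 -23.44   0.07]
[-2.098e+01 -3.329e+01  3.000e-02]
[-2.108e+01 -4.373e+01 -2.000e-02]
[-18.23 -54.77  -0.09]
[-18.18 -54.83  11.91]
```

View pics/w2.png

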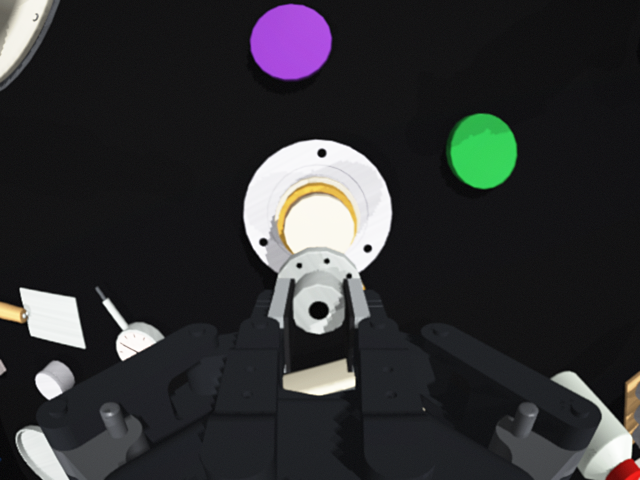

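Wrist view: the cap is held level between the pads, and the small disc and ring are undisturbed on the base. Carrying it round to the tray.

```bash
python3 -m handwheel '[-3.2,-3.2,0,0,0,0,1.5,-6.4,-6.4,0,0,0,0,1.5,-9,-9,0,0,0,0,1.5,-11.6,-11.8,0,0,0,0,1.5,-14.1,-14.5,0,0,0,0,1.5,-15.7,-17.5,0,0,0,0,1.5,-17.4,-20.5,0,0,0,0,1.5,-19,-23.4,0,0,0,0,1.5,-19.7,-26.8,0,0,0,0,1.5,-20.3,-30,0,0,0,0,1.5,-21,-33.3,0,0,0,0,1.5,-21,-36.8,0,0,0,0,1.5,-21,-40.2,0,0,0,0,1.5,-21,-43.7,0,0,0,0,1.5,-20,-47.4,0,0,0,0,1.5,-19.2,-51,0,0,0,0,1.5,-18.2,-54.8,0,0,0,0,1.5,-18.2,-54.8,0,0,0,0,1.5,-18.2,-54.8,0,0,0,0,1.5,-18.2,-54.8,0,0,0,0,1.5]'
python3 - <<'E'
from h import *
s=read_state(); print(s['joints'],s['orientation']); print(go(.37,-.297,.05))
g=cams.read_camera("wrist"); cv2.imwrite("pics/w3.png",g[:,:,::-1])
np.savez("w3.npz",p=s["tcp_pos"],q=s["orientation"])
E
```

```text
time: 4.87
tcp_pos: [0.3673, -0.2976, 0.1671]
orientation: [0.15, 0.989, 0.001, -0.001]
ft_force: [0.4, 0.1, -1.6]
width: 0.0197
finger_force: 49.2
[ 0.53644641  0.23920432  0.09973639  2.05715218 -0.0317399   0.8493955
  1.92374964] [ 1.50149579e-01  9.88662318e-01  7.46800722e-04 -1.16919212e-03]
[-0.27  0.12 11.71]
```

View pics/w3.png

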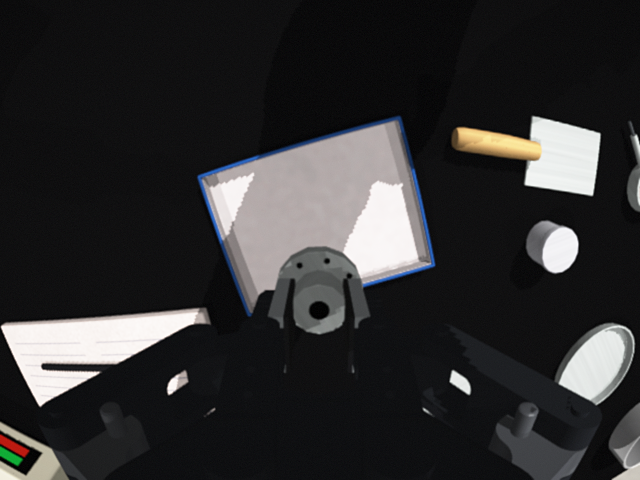

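Wrist view: tray rim corners at (199,176), (401,117), (435,266) and (247,315); cap still level.

Run:
```python
from h import *
d=np.load("w3.npz"); P=(d["p"],d["q"])
w=wrist_plane([(199,176),(401,117),(435,266),(247,315)],.016,P); print(w,w.mean(0),np.linalg.norm(np.diff(w,axis=0),axis=1))
print(go(*w.mean(0),.013))
```

```text
[[ 0.30275428 -0.38151945]
 [ 0.30692214 -0.21132335]
 [ 0.43704433 -0.2141192 ]
 [ 0.43191403 -0.38632508]] [ 0.36965869 -0.29832177] [0.17024713 0.13015223 0.17228228]
[-0.22 -0.1  15.43]
```

```bash
python3 -m handwheel '[-0.2,-0.1,4,0,0,0,1.5,-0.2,-0.1,8,0,0,0,1.5,-0.2,-0.1,12,0,0,0,1.5,-0.2,-0.1,14,0,0,0,1.5,-0.2,-0.1,14.5,0,0,0,1.5,-0.2,-0.1,14.5,0,0,0,1.5,-0.2,-0.1,14.5,0,0,0,1.5]'; python3 -c "
from h import *
s=read_state();print(s['tcp_pos'],s['ft_force'],go(.3697,-.2983,.013))"
```

```text
time: 5.5
tcp_pos: [0.3708, -0.2995, 0.0238]
orientation: [0.149, 0.989, 0.0, 0.0]
ft_force: [0.6, -0.8, -0.9]
width: 0.0197
finger_force: 49.2
[ 0.37076549 -0.29948793  0.02383542] [ 0.55640477 -0.7826598  -0.92823568] [0.14 0.08 1.08]
```

```bash
python3 -m handwheel '[0,0,0.5,0,0,0,1.5,0,0,0.8,0,0,0,1.5,0,0,1.0,0,0,0,1.5,0,0,1.0,0,0,0,1.5]' | egrep 'tcp|ft_'; python3 -m handwheel '[0,0,0.05,0,0,0,1.5,0,0,0.05,0,0,0,1.5]'| egrep 'tcp|ft_'
```

```text
tcp_pos: [0.37, -0.3002, 0.0137]
ft_force: [0.0, 0.3, -1.4]
tcp_pos: [0.3698, -0.3002, 0.013]
ft_force: [-0.5, 0.1, -2.0]
```

```bash
python3 -m handwheel '[0,0,0.05,0,0,0,1.5,0,0,0.05,0,0,0,1.5]'| egrep 'tcp|ft_'; python3 -m handwheel '[0,0,0.05,0,0,0,1.5,0,0,0.05,0,0,0,1.5]'| egrep 'tcp|ft_'
```

```text
tcp_pos: [0.3698, -0.3002, 0.0129]
ft_force: [-1.5, 1.4, 6.2]
tcp_pos: [0.3698, -0.3002, 0.0129]
ft_force: [-2.6, 1.2, 12.4]
```

Contact with the tray floor. Release, rise and return.

```bash
python3 -m handwheel '[0,0,-0.08,0,0,0,1.9,0,0,-0.08,0,0,0,2.3,0,0,-0.08,0,0,0,2.8,0,0,-0.08,0,0,0,3.6,0,0,-0.08,0,0,0,3.6,0,0,-0.08,0,0,0,3.6,0,0,-1,0,0,0,3.6,0,0,-3,0,0,0,3.6,0,0,-7,0,0,0,5,0,0,-11,0,0,0,7,0,0,-14,0,0,0,8,0,0,-14,0,0,0,8,0,0,-14,0,0,0,8]'
python3 - <<'E'
from h import *
for w in ((.43,-.2,.15),(.46,-.1,.15),(.47,0,.15),(.45,.10,.15),(.40,.20,.15),(.357,.280,.13)): print(go(*w))
g=cams.read_camera("wrist"); cv2.imwrite("pics/w4.png",g[:,:,::-1])
E
```

```text
time: 7.42
tcp_pos: [0.3712, -0.301, 0.1545]
orientation: [0.15, 0.989, -0.001, 0.002]
ft_force: [-0.6, -0.3, -0.5]
width: 0.0797
finger_force: 0.0
[-2.63 11.39  0.45]
[-2.53 21.83  0.43]
[-0.52 31.68  0.4 ]
[ 4.35 40.64  0.37]
[12.09 48.71  0.31]
[18.58 55.08  2.27]
```

View pics/w4.png

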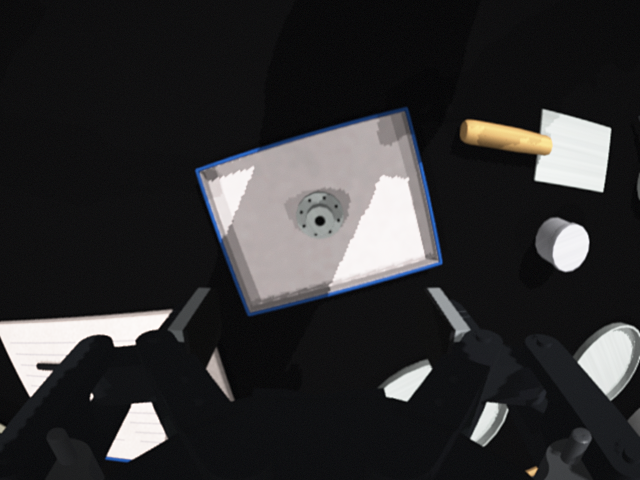

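The cap sits upright in mid-tray, at (319,215). Back to the stack for the small disc.

```bash
python3 -m handwheel '[-1,4,0,0,0,0,7,-1.8,7.7,0,0,0,0,7,-2.6,11.4,0,0,0,0,7,-2.6,15,0,0,0,0,7,-2.6,18.4,0,0,0,0,7,-2.5,21.8,0,0,0,0,7,-1.9,25,0,0,0,0,7,-1.2,28.3,0,0,0,0,7,-0.5,31.7,0,0,0,0,7,1.1,34.7,0,0,0,0,7,2.7,37.7,0,0,0,0,7,4.4,40.6,0,0,0,0,7,7,43.3,0,0,0,0,7,9.5,46,0,0,0,0,7,12.1,48.7,0,0,0,0,7,15.3,52,0,0,0,0,7,18.6,55.1,0,0,0,0,7,18.6,55.1,0,0,0,0,7,18.6,55.1,0,0,0,0,7,18.6,55.1,0,0,0,0,7]'
python3 - <<'E'
from h import *
s=read_state();P=(s["tcp_pos"],s["orientation"])
g=cams.read_camera("wrist")[:,:,::-1].astype(np.uint8); cv2.imwrite("pics/w5.png",g)
def fit(m,z,nm):
    c=max(cv2.findContours(m,0,1)[0],key=cv2.contourArea)[:,0]; print(nm,circ(wrist_plane(c,z,P)),cv2.boundingRect(c))
h=cv2.cvtColor(g,cv2.COLOR_BGR2HSV); 
for v in (225,235,245):
    m=((h[:,:,2]>v)).astype(np.uint8); m[:120]=0;m[290:]=0; m[:,:240]=0;m[:,400:]=0; fit(cv2.morphologyEx(m,cv2.MORPH_OPEN,np.ones((5,5))),.070,v)
print(go(.357,.280,.0575))
E
```

```text
time: 9.13
tcp_pos: [0.3542, 0.2807, 0.1505]
orientation: [0.149, 0.989, -0.001, -0.001]
ft_force: [0.3, -0.1, -0.2]
width: 0.0701
finger_force: 0.0
225 (array([0.35168502, 0.29370452, 0.0370782 ]), 207) (242, 148, 157, 142)
235 (array([0.35473885, 0.29349361, 0.03517667]), 175) (285, 198, 113, 92)
245 (array([0.35550272, 0.29299417, 0.0345912 ]), 142) (285, 200, 113, 90)
[-0.2   0.1   9.32]
```

View pics/w5.png

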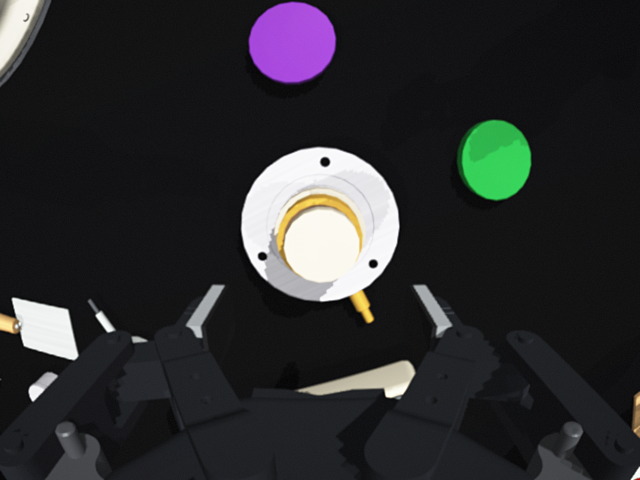

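Small disc: left 284, right 361, top 207, bottom 283.

Run:
```python
from h import *
s=read_state();P=(s["tcp_pos"],s["orientation"]); w=wrist_plane([(283.5,244),(361,246),(322,207),(321,283.5)],.070,P)
print(w,w[:2].mean(0),w[2:].mean(0),np.linalg.norm(w[0]-w[1]),np.linalg.norm(w[2]-w[3]))
```

```text
[[0.34857828 0.25711851]
 [0.36441567 0.30353918]
 [0.33315971 0.28735132]
 [0.38130068 0.27177881]] [0.35649698 0.28032885] [0.3572302  0.27956507] 0.04904795429471009 0.05059699513650295
```

```bash
python3 -m handwheel '[-0.2,0,3.5,0,0,0,7,-0.2,0,6.5,0,0,0,7,-0.2,0,7.3,0,0,0,7,-0.2,0,7.3,0,0,0,7,-0.2,0,7.3,0,0,0,7]'; python3 -c "
from h import *
print(go(.357,.280,.0575))"
```

```text
time: 9.6
tcp_pos: [0.3575, 0.2796, 0.0788]
orientation: [0.151, 0.989, -0.001, -0.001]
ft_force: [0.1, -0.1, 1.0]
width: 0.0702
finger_force: 0.0
[0.06 0.02 2.13]
```

```bash
python3 -m handwheel '[0,0,1,0,0,0,7,0,0,1.8,0,0,0,7,0,0,2.1,0,0,0,7,0,0,2.1,0,0,0,7,0,0,2.1,0,0,0,5.5,0,0,2.1,0,0,0,4.9,0,0,2.1,0,0,0,4.3,0,0,2.1,0,0,0,4.3,0,0,2.1,0,0,0,4.3,0,0,2.1,0,0,0,4.3,0,0,2.1,0,0,0,4.3]' 50;python3 -m handwheel '[0,0,-0.4,0,0,0,4.3,0,0,-1,0,0,0,4.3,0,0,-1,0,0,0,4.3,0,0,-1,0,0,0,4.3]'
python3 - <<'E'
from h import *
g=cams.read_camera("wrist")[:,:,::-1]; cv2.imwrite("pics/w6.png",g[130:400,170:470])
E
```

```text
time: 10.52
tcp_pos: [0.3574, 0.2811, 0.0586]
orientation: [0.15, 0.989, 0.0, 0.0]
ft_force: [-1.4, -0.4, 6.2]
width: 0.0457
finger_force: 50.2
time: 10.85
tcp_pos: [0.3577, 0.2811, 0.0684]
orientation: [0.15, 0.989, 0.001, 0.0]
ft_force: [0.2, -0.7, -0.9]
width: 0.0456
finger_force: 51.1
```

View pics/w6.png

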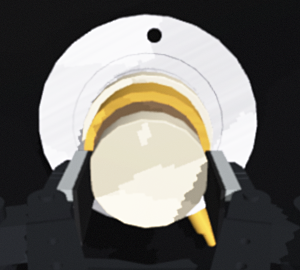

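Small disc held level, ring still on the base. To the small pan.

```bash
python3 -c "
from h import *
for w in ((.357,.280,.16),(.653,-.0205,.15)): print(go(*w))"
```

```text
[ 0.01 -0.1  -9.19]
[-37.16 -20.02  -8.18]
```

```bash
python3 -m handwheel '[0,0,-3,0,0,0,4.3,0,0,-6,0,0,0,4.3,-2.5,-1.4,-8.5,0,0,0,4.3,-5.8,-3.2,-8.5,0,0,0,4.3,-9.2,-5,-8.5,0,0,0,4.3,-12.6,-6.8,-8.5,0,0,0,4.3,-16,-8.6,-8.5,0,0,0,4.3,-19.4,-10.4,-8.5,0,0,0,4.3,-22.8,-12.2,-8.5,0,0,0,4.3,-26.2,-14.1,-8.5,0,0,0,4.3,-29.6,-15.9,-8.5,0,0,0,4.3,-33,-17.7,-8.5,0,0,0,4.3,-36,-19.4,-8.5,0,0,0,4.3,-37.2,-20,-8.5,0,0,0,4.3,-37.2,-20,-8.5,0,0,0,4.3,-37.2,-20,-8.5,0,0,0,4.3,-37.2,-20,-8.5,0,0,0,4.3]'
python3 - <<'E'
from h import *
s=read_state();P=(s["tcp_pos"],s["orientation"]);print(s["joints"],P)
np.savez("w7.npz",p=P[0],q=P[1])
g=cams.read_camera("wrist")[:,:,::-1]; cv2.imwrite("pics/w7.png",g)
print(go(.653,-.0205,.0036))
E
```

```text
time: 12.32
tcp_pos: [0.6522, -0.0189, 0.1521]
orientation: [0.149, 0.989, 0.0, -0.001]
ft_force: [0.1, 0.4, 0.1]
width: 0.0455
finger_force: 51.4
[ 0.06058236  0.55287967 -0.10026033  1.6190793   0.06211633  0.97458452
  1.21153614] (array([ 0.65215491, -0.01887679,  0.1520949 ]), array([ 1.49159674e-01,  9.88812530e-01,  4.33192472e-04, -9.92191621e-04]))
[-0.17 -0.19 14.88]
```

View pics/w7.png

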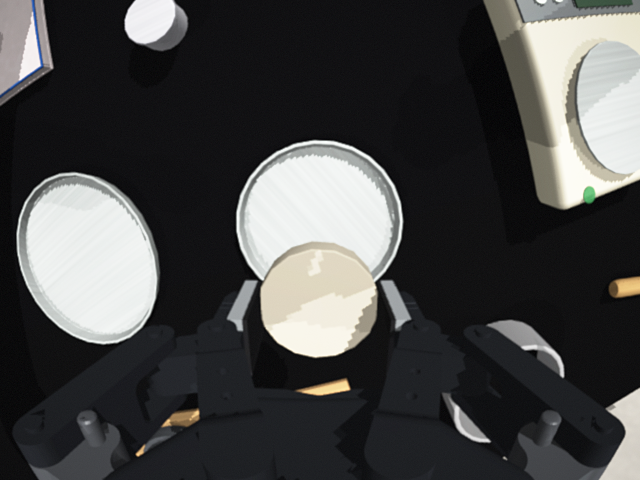

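Small pan rim: left 237, right 402, top 140; the large pan (89,258) is also whole in view. I'll fit both at rim height.

Run:
```python
from h import *
d=np.load("w7.npz"); P=(d["p"],d["q"]); g=cv2.imread("pics/w7.png"); h=cv2.cvtColor(g,cv2.COLOR_BGR2GRAY)
l=cv2.connectedComponents((h>60).astype(np.uint8))[1]
for n,(x,y),ymax in (("small",(300,200),235),("large",(90,250),330)):
    c=max(cv2.findContours((l==l[y,x]).astype(np.uint8),0,1)[0],key=cv2.contourArea)[:,0]; c=c[c[:,1]<ymax]
    print(n,circ(wrist_plane(c,.014,P)))
```

```text
small (array([ 0.65400541, -0.02033892,  0.06605195]), 261)
large (array([ 0.62193813, -0.24688591,  0.08775563]), 296)
```

```bash
python3 -m handwheel '[-0.2,-0.1,4,0,0,0,4.3,-0.2,-0.1,8,0,0,0,4.3,-0.2,-0.1,12,0,0,0,4.3,-0.2,-0.1,13.6,0,0,0,4.3,-0.2,-0.1,13.9,0,0,0,4.3,-0.2,-0.1,13.9,0,0,0,4.3,-0.2,-0.1,13.9,0,0,0,4.3]'; python3 -c "
from h import *
print(go(.654,-.0205,.0036))"
```

```text
time: 12.95
tcp_pos: [0.6559, -0.0209, 0.0154]
orientation: [0.149, 0.989, 0.0, 0.001]
ft_force: [0.4, -0.4, -0.7]
width: 0.0457
finger_force: 51.4
[ 0.2  -0.02  1.18]
```

```bash
python3 -m handwheel '[0.2,0,0.5,0,0,0,4.3,0.2,0,0.9,0,0,0,4.3,0.2,0,1.05,0,0,0,4.3,0.2,0,1.05,0,0,0,4.3]' | egrep 'tcp|ft_'; python3 -m handwheel '[0,0,0.06,0,0,0,4.3,0,0,0.06,0,0,0,4.3]'| egrep 'tcp|ft_'; python3 -m handwheel '[0,0,0.06,0,0,0,4.3,0,0,0.06,0,0,0,4.3]'| egrep 'tcp|ft_'
```

```text
tcp_pos: [0.6532, -0.0214, 0.0037]
ft_force: [-0.7, -0.8, -0.2]
tcp_pos: [0.6533, -0.0214, 0.0037]
ft_force: [-2.1, 0.7, 4.8]
tcp_pos: [0.6533, -0.0214, 0.0037]
ft_force: [-3.4, 0.3, 8.4]
```

Contact. Release (opening to 6 cm), rise, and head back to the stack.

```bash
python3 -m handwheel '[0,0,-0.08,0,0,0,4.7,0,0,-0.08,0,0,0,5,0,0,-0.08,0,0,0,5.5,0,0,-0.08,0,0,0,6,0,0,-0.08,0,0,0,6,0,0,-1,0,0,0,6,0,0,-4,0,0,0,6,0,0,-8,0,0,0,7,0,0,-12,0,0,0,7.5,0,0,-14.5,0,0,0,7.5,0,0,-14.5,0,0,0,7.5]'
python3 - <<'E'
from h import *
s=read_state();P=(s["tcp_pos"],s["orientation"])
g=cams.read_camera("wrist")[:,:,::-1]; cv2.imwrite("pics/w8.png",g); h=cv2.cvtColor(g,cv2.COLOR_BGR2HSV)
sub=cv2.cvtColor(g,cv2.COLOR_BGR2GRAY); print(P[0],go(.357,.28,.15))
E
```

```text
time: 14.53
tcp_pos: [0.6578, -0.0214, 0.1553]
orientation: [0.15, 0.989, 0.001, 0.006]
ft_force: [1.4, -0.3, 0.1]
width: 0.075
finger_force: 0.0
[ 0.65781773 -0.02138339  0.15532886] [37.49 19.93 -0.04]
```

View pics/w8.png

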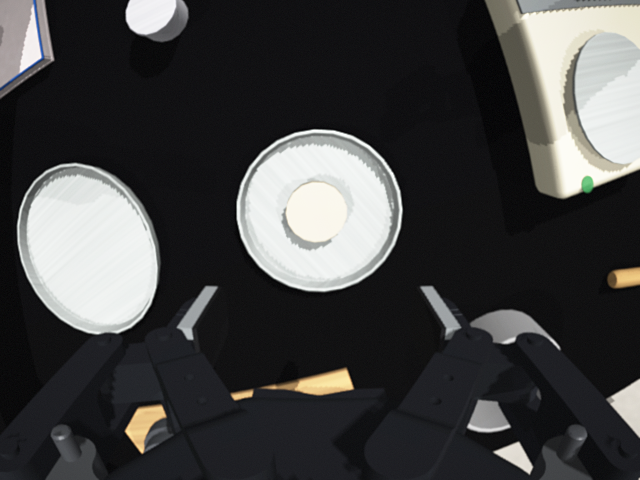

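Small disc flat and centred in the pan (317,211 against 319,211). Back to the stack.

```bash
python3 -m handwheel '[3.4,1.8,0,0,0,0,7.8,6.8,3.6,0,0,0,0,7.8,10.2,5.4,0,0,0,0,7.8,13.6,7.2,0,0,0,0,7.8,17,9,0,0,0,0,7.8,20.4,10.8,0,0,0,0,7.8,23.8,12.6,0,0,0,0,7.8,27.2,14.5,0,0,0,0,7.8,30.6,16.3,0,0,0,0,7.8,34,18.1,0,0,0,0,7.8,37,19.7,0,0,0,0,7.8,37.5,19.9,0,0,0,0,7.8,37.5,19.9,0,0,0,0,7.8,37.5,19.9,0,0,0,0,7.8,37.5,19.9,0,0,0,0,7.8]'
python3 - <<'E'
from h import *
s=read_state();P=(s["tcp_pos"],s["orientation"])
g=cams.read_camera("wrist")[:,:,::-1].astype(np.uint8); cv2.imwrite("pics/w9.png",g)
h=cv2.cvtColor(g,cv2.COLOR_BGR2HSV)
m=((h[:,:,1]>90)&(h[:,:,0]>8)&(h[:,:,0]<30)&(h[:,:,2]>50)).astype(np.uint8); m[300:]=0;m[:150]=0;m[:,:240]=0;m[:,400:]=0
m=cv2.morphologyEx(m,cv2.MORPH_OPEN,np.ones((5,5)));c=max(cv2.findContours(m,0,1)[0],key=cv2.contourArea)[:,0]
lo=c[c[:,1]>np.median(c[:,1])]
print(cv2.boundingRect(c),"low half",circ(wrist_plane(lo,.058,P)),"all",circ(wrist_plane(c,.058,P)))
print(go(.357,.28,.0357))
E
```

```text
time: 15.83
tcp_pos: [0.3546, 0.2783, 0.1467]
orientation: [0.151, 0.989, -0.001, -0.0]
ft_force: [-0.1, -0.2, 0.6]
width: 0.0779
finger_force: 0.0
(280, 193, 86, 87) low half (array([0.35513799, 0.27943059, 0.02793094]), 121) all (array([0.35406071, 0.2798656 , 0.02857016]), 244)
[-0.15  0.24 11.11]
```

View pics/w9.png

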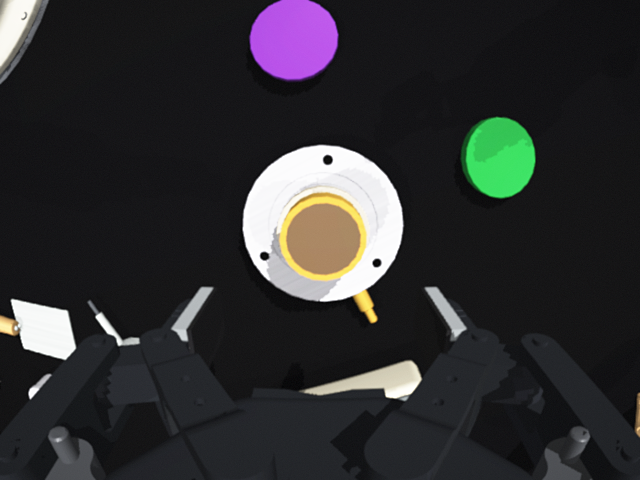

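Ring at (323,237), world (0.3555, 0.280). Radius fits 28.5 mm.

```bash
python3 -m handwheel '[-0.1,0.2,4,0,0,0,7.8,-0.1,0.2,7.5,0,0,0,7.8,-0.1,0.2,9,0,0,0,7.8,-0.1,0.2,9,0,0,0,7.8,-0.1,0.2,9,0,0,0,7.8]'; python3 -c "
from h import *
print(go(.356,.2797,.0365))"
```

```text
time: 16.3
tcp_pos: [0.3555, 0.28, 0.0564]
orientation: [0.151, 0.989, -0.001, -0.001]
ft_force: [-0.1, -0.1, -0.2]
width: 0.0778
finger_force: 0.0
[-0.06 -0.01  1.99]
```

```bash
python3 -m handwheel '[0,0,1,0,0,0,7.8,0,0,1.8,0,0,0,7.8,0,0,2,0,0,0,7.8,0,0,2,0,0,0,7,0,0,2,0,0,0,6.3,0,0,2,0,0,0,5.8,0,0,2,0,0,0,5.2,0,0,2,0,0,0,5.2,0,0,2,0,0,0,5.2,0,0,2,0,0,0,5.2,0,0,2,0,0,0,5.2]' 60;python3 -m handwheel '[0,0,-0.4,0,0,0,5.2,0,0,-1,0,0,0,5.2,0,0,-1,0,0,0,5.2,0,0,-1,0,0,0,5.2]'
python3 - <<'E'
from h import *
g=cams.read_camera("wrist")[:,:,::-1]; cv2.imwrite("pics/w10.png",g[130:400,170:470])
for w in ((.356,.28,.17),(.6185,.2455,.17)): print(go(*w))
E
```

```text
time: 17.22
tcp_pos: [0.3555, 0.2815, 0.038]
orientation: [0.15, 0.989, 0.0, 0.0]
ft_force: [-1.6, -2.6, 7.2]
width: 0.0554
finger_force: 61.9
time: 17.55
tcp_pos: [0.3556, 0.2817, 0.0476]
orientation: [0.15, 0.989, 0.0, 0.0]
ft_force: [-0.1, 0.5, -1.6]
width: 0.055
finger_force: 63.6
[ -0.1   -0.12 -12.27]
[-26.19   4.36 -12.26]
```

View pics/w10.png

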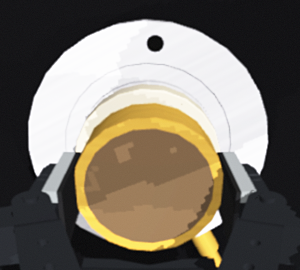

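Ring held level, large disc left on the seat. To the balance; only one picture view is left, so I'll check by numbers.

```bash
python3 -m handwheel '[0,0,-3,0,0,0,5.2,0,0,-6,0,0,0,5.2,0,0,-9.5,0,0,0,5.2,-3,0.5,-12.2,0,0,0,5.2,-6.8,1.1,-12.2,0,0,0,5.2,-10.6,1.7,-12.2,0,0,0,5.2,-14.4,2.4,-12.2,0,0,0,5.2,-18.2,3,-12.2,0,0,0,5.2,-22,3.7,-12.2,0,0,0,5.2,-25,4.2,-12.2,0,0,0,5.2,-26.2,4.4,-12.2,0,0,0,5.2,-26.2,4.4,-12.2,0,0,0,5.2,-26.2,4.4,-12.2,0,0,0,5.2,-26.2,4.4,-12.2,0,0,0,5.2]'
python3 - <<'E'
from h import *
s=read_state();P=(s["tcp_pos"],s["orientation"]); np.savez("w11.npz",p=P[0],q=P[1])
g=cams.read_camera("wrist")[:,:,::-1].astype(int); cv2.imwrite("pics/w11.png",g)
x,y=320,180; print([g[r,320].tolist() for r in range(100,240,15)])
d=g[:,:,2]-g[:,:,0]
for T in (12,8):
    m=((d<T)&(g.max(2)>60)).astype(np.uint8); m=cv2.morphologyEx(m,cv2.MORPH_OPEN,np.ones((3,3))); m[235:]=0
    l,st=cv2.connectedComponentsWithStats(m)[1:3]
    for k in range(1,len(st)):
        if st[k,4]>1500:
            c=max(cv2.findContours((l==k).astype(np.uint8),0,1)[0],key=cv2.contourArea)[:,0]; c=c[c[:,1]<232]
            print(T,st[k],circ(wrist_plane(c,.062,P)))
print(go(.6185,.2455,.0625))
E
```

```text
time: 18.77
tcp_pos: [0.6167, 0.2464, 0.1682]
orientation: [0.149, 0.989, -0.0, -0.001]
ft_force: [-0.3, 0.9, -2.1]
width: 0.0554
finger_force: 64.8
[[92, 115, 86], [162, 161, 155], [242, 251, 252], [243, 251, 252], [233, 235, 231], [233, 235, 231], [233, 235, 231], [234, 236, 233], [234, 235, 233], [48, 132, 171]]
12 [  45   38   57   93 2754] (array([0.45520761, 0.09618214, 0.02749456]), 125)
12 [  172    51   215   115 10401] (array([0.5240831 , 0.24481104, 0.04652759]), 486)
12 [ 229  103  152   96 5111] (array([0.65750086, 0.27441917, 0.11588434]), 94)
12 [ 243  158  156   77 9372] (array([0.61934925, 0.2455065 , 0.05448387]), 214)
12 [ 557  160   83   75 5414] (array([0.67415411, 0.47738351, 0.05757201]), 77)
8 [  172    51   214   115 10316] (array([0.52389369, 0.24459732, 0.04639988]), 485)
8 [ 243  158  155   77 9299] (array([0.61929008, 0.24544253, 0.05427877]), 212)
8 [ 557  160   83   75 5414] (array([0.67415411, 0.47738351, 0.05757201]), 77)
[-0.23 -0.05 10.61][ WARN:0@5.609] global loadsave.cpp:1063 imwrite_ Unsupported depth image for selected encoder is fallbacked to CV_8U.
```

```bash
python3 -m handwheel '[-0.25,0,4,0,0,0,5.2,-0.25,0,7.5,0,0,0,5.2,-0.25,0,9,0,0,0,5.2,-0.25,0,9.3,0,0,0,5.2,-0.25,0,9.3,0,0,0,5.2,-0.25,0,9.3,0,0,0,5.2]'; python3 -c "
from h import *
print(go(.6193,.2455,.0625))"
```

```text
time: 19.32
tcp_pos: [0.6213, 0.2461, 0.0776]
orientation: [0.149, 0.989, 0.001, 0.001]
ft_force: [0.4, 0.2, -1.9]
width: 0.055
finger_force: 64.8
[ 0.18 -0.12  1.51]
```

```bash
python3 -m handwheel '[0.2,-0.1,0.7,0,0,0,5.2,0.2,-0.1,1.2,0,0,0,5.2,0.2,-0.1,1.35,0,0,0,5.2,0.2,-0.1,1.35,0,0,0,5.2]' | egrep 'tcp|ft_'; for i in 1 2; do python3 -m handwheel '[0,0,0.06,0,0,0,5.2,0,0,0.06,0,0,0,5.2]'| egrep 'tcp|ft_';done
```

```text
tcp_pos: [0.6185, 0.2445, 0.0625]
ft_force: [0.2, -0.9, -2.8]
tcp_pos: [0.619, 0.2447, 0.0623]
ft_force: [-1.8, -0.7, -1.9]
tcp_pos: [0.619, 0.2447, 0.0622]
ft_force: [-2.4, -1.4, 3.3]
```

```bash
python3 -m handwheel '[0,0,0.03,0,0,0,5.2,0,0,0,0,0,0,5.6,0,0,0,0,0,0,5.9,0,0,0,0,0,0,6.4,0,0,0,0,0,0,7,0,0,0,0,0,0,7,0,0,-1,0,0,0,7,0,0,-3.5,0,0,0,7.5,0,0,-7,0,0,0,8,0,0,-10,0,0,0,8,0,0,-10,0,0,0,8,0,0,-10,0,0,0,8]'
python3 - <<'E'
from h import *
s=read_state();P=(s["tcp_pos"],s["orientation"])
g=cams.read_camera("wrist")[:,:,::-1].astype(np.uint8); cv2.imwrite("pics/w12.png",g)
h=cv2.cvtColor(g,cv2.COLOR_BGR2HSV)
m=((h[:,:,1]>90)&(h[:,:,0]>8)&(h[:,:,0]<30)&(h[:,:,2]>50)).astype(np.uint8); m[320:]=0;m[:,:200]=0;m[:,440:]=0
m=cv2.morphologyEx(m,cv2.MORPH_OPEN,np.ones((5,5)));c=max(cv2.findContours(m,0,1)[0],key=cv2.contourArea)[:,0]
lo=c[c[:,1]>np.median(c[:,1])]
print(cv2.boundingRect(c),circ(wrist_plane(lo,.082,P)),"to base",go(.357,.28,.15))
E
```

```text
time: 20.98
tcp_pos: [0.6207, 0.2456, 0.165]
orientation: [0.15, 0.989, 0.002, 0.003]
ft_force: [-0.6, 0.2, -0.5]
width: 0.0801
finger_force: 0.0
(271, 191, 89, 90) (array([0.61848444, 0.24303402, 0.02796683]), 125) to base [26.09 -4.42  1.23]
```

Ring stands on the balance pan within 2.5 mm of its middle. Back for the large disc.

```bash
python3 -m handwheel '[4,-0.7,0,0,0,0,8.5,8,-1.4,0,0,0,0,8.5,12,-2,0.2,0,0,0,8.5,16,-2.7,0.4,0,0,0,8.5,20,-3.4,0.8,0,0,0,8.5,24,-4.1,1.2,0,0,0,8.5,26,-4.4,1.2,0,0,0,8.5,26,-4.4,1.2,0,0,0,8.5,26,-4.4,1.2,0,0,0,8.5,26,-4.4,1.2,0,0,0,8.5]'
python3 - <<'E'
from h import *
s=read_state();P=(s["tcp_pos"],s["orientation"]); np.savez("w13.npz",p=P[0],q=P[1])
g=cams.read_camera("wrist")[:,:,::-1].astype(np.uint8); cv2.imwrite("pics/w13.png",g)
hs=cv2.cvtColor(g,cv2.COLOR_BGR2LAB); b=hs[:,:,2].astype(int)
for T in (131,133,135):
    m=(b>T).astype(np.uint8); m[310:]=0;m[:140]=0;m[:,:235]=0;m[:,405:]=0
    m=cv2.morphologyEx(m,cv2.MORPH_OPEN,np.ones((5,5)));c=max(cv2.findContours(m,0,1)[0],key=cv2.contourArea)[:,0]
    print(T,cv2.contourArea(c),cv2.boundingRect(c),circ(wrist_plane(c,.038,P)))
print(go(.356,.28,.04))
cv2.imwrite("pics/w13c.png",cv2.resize(g[130:310,230:410],(720,720))[:600])
E
```

```text
time: 21.87
tcp_pos: [0.3578, 0.2793, 0.149]
orientation: [0.15, 0.989, -0.0, -0.0]
ft_force: [1.0, 0.5, -0.0]
width: 0.0849
finger_force: 0.0
131 6529.5 (274, 181, 93, 92) (array([0.35613414, 0.27939563, 0.03287914]), 261)
133 1237.5 (325, 214, 41, 56) (array([0.36646309, 0.29314917, 0.01566761]), 88)
135 327.5 (351, 286, 20, 24) (array([0.41660443, 0.2922629 , 0.00848165]), 48)
[ 0.25 -0.   10.91]
```

Large disc found: (0.3561, 0.2794), r 32.9 mm at z = 38 mm, matching 66 mm.

```bash
python3 -m handwheel '[0.2,0,4,0,0,0,8.54,0.2,0,8,0,0,0,8.54,0.2,0,10.5,0,0,0,8.54,0.2,0,10.8,0,0,0,8.54,0.2,0,10.8,0,0,0,8.54,0.2,0,10.8,0,0,0,8.54]'; python3 -c "
from h import *
print(go(.3561,.2794,.0195))"
```

```text
time: 22.42
tcp_pos: [0.3566, 0.2806, 0.042]
orientation: [0.15, 0.989, 0.0, 0.0]
ft_force: [0.6, 0.0, 0.4]
width: 0.0853
finger_force: 0.0
[ 0.01 -0.13  2.25]
```

```bash
python3 -m handwheel '[0,-0.1,1,0,0,0,8.54,0,-0.1,1.8,0,0,0,8.54,0,-0.1,2.2,0,0,0,8.54,0,-0.1,2.2,0,0,0,8.54,0,-0.1,2.2,0,0,0,7.8,0,-0.1,2.2,0,0,0,7.2,0,-0.1,2.2,0,0,0,6.7,0,-0.1,2.2,0,0,0,6.1,0,-0.1,2.2,0,0,0,6.1,0,-0.1,2.2,0,0,0,6.1,0,-0.1,2.2,0,0,0,6.1,0,-0.1,2.2,0,0,0,6.1]' 50;python3 -m handwheel '[0,0,-0.4,0,0,0,6.1,0,0,-1,0,0,0,6.1,0,0,-1,0,0,0,6.1,0,0,-1,0,0,0,6.1]'
```

```text
time: 23.42
tcp_pos: [0.3555, 0.2797, 0.0203]
orientation: [0.15, 0.989, 0.0, 0.0]
ft_force: [-1.8, -0.8, 9.3]
width: 0.0641
finger_force: 52.7
time: 23.75
tcp_pos: [0.3556, 0.2795, 0.0299]
orientation: [0.15, 0.989, 0.0, 0.0]
ft_force: [-0.2, -0.6, -1.1]
width: 0.0638
finger_force: 55.0
```

Tips would come within about 1 mm of the pan floor, so I'll regrip 3 mm higher on the seat.

```bash
python3 -m handwheel '[0,0,0.6,0,0,0,6.1,0,0,0.97,0,0,0,6.1,0,0,1.0,0,0,0,6.1,0,0,1.0,0,0,0,6.6,0,0,1,0,0,0,7,0,0,1,0,0,0,7.4,0,0,0.66,0,0,0,7.4,0,0,0.66,0,0,0,7.4,0,0,0.66,0,0,0,7,0,0,0.66,0,0,0,6.6,0,0,0.66,0,0,0,6.1,0,0,0.66,0,0,0,6.1,0,0,0.66,0,0,0,6.1,0,0,0.66,0,0,0,6.1,0,0,0.66,0,0,0,6.1]' 50;python3 -m handwheel '[0,0,-0.4,0,0,0,6.1,0,0,-1,0,0,0,6.1,0,0,-5,0,0,0,6.1,0,0,-9,0,0,0,6.1,0,0,-12.5,0,0,0,6.1,0,0,-12.5,0,0,0,6.1,0,0,-12.5,0,0,0,6.1]'; python3 -c "
from h import *
for w in ((.43,.2,.15),(.47,.1,.15),(.50,0,.15),(.53,-.08,.15),(.6218,-.2465,.15)): print(go(*w))
g=cams.read_camera('wrist')[:,:,::-1]; cv2.imwrite('pics/w14.png',g)"
```

```text
time: 25.0
tcp_pos: [0.3552, 0.2794, 0.0233]
orientation: [0.15, 0.989, 0.0, 0.0]
ft_force: [-1.6, -1.8, 7.9]
width: 0.0637
finger_force: 52.7
time: 25.58
tcp_pos: [0.3567, 0.2803, 0.1503]
orientation: [0.15, 0.989, 0.002, 0.002]
ft_force: [0.0, 0.0, -1.5]
width: 0.0635
finger_force: 55.6
[-9.38 -5.5   0.03]
[-16.17 -13.86   0.02]
[-22.   -22.52   0.  ]
[-2.724e+01 -2.927e+01 -1.000e-02]
[-4.094e+01 -4.245e+01 -2.000e-02]
```

View pics/w14.png

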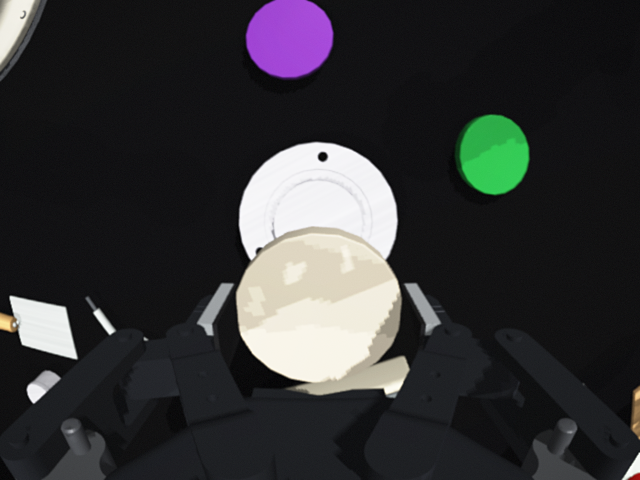

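Large disc held level and the seat is empty. On to the large pan.

```bash
python3 -m handwheel '[-2.7,-2.8,0,0,0,0,6.1,-5.4,-5.6,0,0,0,0,6.1,-8.1,-8.4,0,0,0,0,6.1,-10.8,-11.2,0,0,0,0,6.1,-13.5,-14,0,0,0,0,6.1,-16.2,-16.8,0,0,0,0,6.1,-18.9,-19.6,0,0,0,0,6.1,-21.6,-22.4,0,0,0,0,6.1,-24.3,-25.2,0,0,0,0,6.1,-27,-28,0,0,0,0,6.1,-29.7,-30.8,0,0,0,0,6.1,-32.4,-33.6,0,0,0,0,6.1,-35.1,-36.4,0,0,0,0,6.1,-37.8,-39.2,0,0,0,0,6.1,-40,-41.5,0,0,0,0,6.1,-40.9,-42.4,0,0,0,0,6.1,-40.9,-42.4,0,0,0,0,6.1,-40.9,-42.4,0,0,0,0,6.1,-40.9,-42.4,0,0,0,0,6.1]'
python3 - <<'E'
from h import *
s=read_state();P=(s["tcp_pos"],s["orientation"])
g=cams.read_camera("wrist")[:,:,::-1].astype(np.uint8); cv2.imwrite("pics/w15.png",g); h=cv2.cvtColor(g,cv2.COLOR_BGR2GRAY)
l=cv2.connectedComponents((h>60).astype(np.uint8))[1]
c=max(cv2.findContours((l==l[180,310]).astype(np.uint8),0,1)[0],key=cv2.contourArea)[:,0]; c=c[c[:,1]<225]
print(cv2.boundingRect(c),circ(wrist_plane(c,.014,P)),s["joints"]); print(go(.6218,-.2465,.0003))
E
```

```text
time: 27.22
tcp_pos: [0.6189, -0.2446, 0.1458]
orientation: [0.149, 0.989, 0.001, -0.002]
ft_force: [-0.0, 0.1, -0.2]
width: 0.0637
finger_force: 55.6
(208, 115, 221, 110) (array([ 0.6215371 , -0.24739582,  0.08620459]), 314) [ 0.34424023  0.58002916 -0.01080107  1.58741497  0.00579744  0.97820954
  1.60331872]
[-0.35 -0.15 14.61]
```

```bash
python3 -m handwheel '[-0.3,-0.2,4,0,0,0,6.1,-0.3,-0.2,8,0,0,0,6.1,-0.3,-0.2,11.5,0,0,0,6.1,-0.3,-0.2,13,0,0,0,6.1,-0.3,-0.2,13.3,0,0,0,6.1,-0.3,-0.2,13.3,0,0,0,6.1,-0.3,-0.2,13.3,0,0,0,6.1]'; python3 -c "
from h import *
print(go(.6216,-.247,.0003))"
```

```text
time: 27.85
tcp_pos: [0.6242, -0.2496, 0.0169]
orientation: [0.149, 0.989, -0.0, 0.001]
ft_force: [0.6, -0.3, -0.5]
width: 0.0638
finger_force: 55.6
[0.33 0.17 1.66]
```

```bash
python3 -m handwheel '[0.2,0.2,0.8,0,0,0,6.1,0.2,0.2,1.3,0,0,0,6.1,0.2,0.2,1.5,0,0,0,6.1,0.2,0.2,1.5,0,0,0,6.1]' | egrep 'tcp|ft_'; for i in 1 2; do python3 -m handwheel '[0,0,0.06,0,0,0,6.1,0,0,0.06,0,0,0,6.1]'| egrep 'tcp|ft_';done
```

```text
tcp_pos: [0.6216, -0.2469, 0.0005]
ft_force: [-0.6, 0.8, 1.8]
tcp_pos: [0.6216, -0.2469, 0.0005]
ft_force: [-2.2, 2.0, 6.7]
tcp_pos: [0.6216, -0.2469, 0.0004]
ft_force: [-4.3, 3.2, 10.1]
```

```bash
python3 -m handwheel '[0,0,-0.08,0,0,0,6.5,0,0,-0.08,0,0,0,6.8,0,0,-0.08,0,0,0,7.2,0,0,-0.08,0,0,0,7.6,0,0,-0.08,0,0,0,7.6,0,0,-1,0,0,0,7.6,0,0,-4,0,0,0,7.6,0,0,-8,0,0,0,7.6,0,0,-12,0,0,0,7.6,0,0,-15,0,0,0,7.6,0,0,-15,0,0,0,7.6,0,0,-15,0,0,0,7.6]'
python3 - <<'E'
from h import *
s=read_state();P=(s["tcp_pos"],s["orientation"])
g=cams.read_camera("wrist")[:,:,::-1].astype(np.uint8); cv2.imwrite("pics/w16.png",g)
b=cv2.cvtColor(g,cv2.COLOR_BGR2LAB)[:,:,2]
m=(b>131).astype(np.uint8); m[320:]=0;m[:,:200]=0;m[:,440:]=0; m=cv2.morphologyEx(m,cv2.MORPH_OPEN,np.ones((5,5)))
c=max(cv2.findContours(m,0,1)[0],key=cv2.contourArea)[:,0]; print("disc",cv2.boundingRect(c),circ(wrist_plane(c,.015,P)))
# others, and the gauge, in the fixed views
for n,i in (("scene",(327,250)),("side",(323,248))):
    a=cams.read_camera(n)[:,:,::-1]; o=cv2.imread(f"pics/{n}0.png"); cv2.imwrite(f"pics/{n}9.png",a)
    x,y=i; w=np.s_[y-35:y+25,x-28:x+28]; print(n,"gauge diff",np.abs(a[w].astype(int)-o[w]).mean(),(np.abs(a[w].astype(int)-o[w]).max(2)>60).sum())
    h=cv2.cvtColor(a,cv2.COLOR_BGR2HSV); m=((h[:,:,1]>110)&(h[:,:,0]>8)&(h[:,:,0]<30)&(h[:,:,2]>60)).astype(np.uint8)
    x,y={"scene":(406,330),"side":(350,155)}[n]; mm=np.zeros_like(m); mm[y-35:y+35,x-40:x+40]=m[y-35:y+35,x-40:x+40]
    print("ring px",cv2.boundingRect(mm))
E
```

```text
time: 29.52
tcp_pos: [0.6231, -0.2479, 0.1523]
orientation: [0.15, 0.989, -0.001, 0.003]
ft_force: [-1.8, 0.1, -0.6]
width: 0.0759
finger_force: 0.0
disc (276, 176, 86, 85) (array([ 0.62119313, -0.24851318,  0.03316654]), 238)
scene gauge diff 4.3776785714285715 0
ring px (389, 318, 35, 35)
side gauge diff 4.5432539682539685 0
ring px (340, 150, 21, 19)
```

```bash
python3 -c "
from station import env
print(env.finish_job())"
```

```text
the job is handed in; nothing more can be done
None
```

The stack is dismantled in order and handed in at about 30 s of robot time: cap in the tray, small disc in the small pan, ring on the balance pan and large disc in the large pan, all set down upright within about 3 mm of centre, with the dial gauge unmoved.

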